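# Put the comparator stack away

## Task

The height comparison is finished: take the stack apart and put the pieces away in order from the top one down, each flat, the same way up, inside the recess made for it: the brass bushing in the round recess, the narrow gauge block in the narrowest recess, the middle one in the middle recess and the wide one in the square recess. Leave the dial indicator and the loupe where they are.

Things in the scene. Friction and masses are not known exactly. Their poses are not given: they have to be found in the camera images.
- bushing: plain turned brass bushing, 22 mm diameter, 18 mm high, with a bore, standing upright on top of the stack (underside 27 mm above the bench at the start); its origin is the centre of its underside, z up when it stands as in the stack
- block_narrow: bright steel gauge block, 12 mm wide along its x, 30 mm long along its y, 9 mm thick; third in the stack from below (underside 18 mm above the bench at the start); its origin is the centre of its underside, z up when it stands as in the stack
- block_middle: bright steel gauge block, 20 mm wide along its x, 30 mm long along its y, 9 mm thick; second in the stack from below (underside 9 mm above the bench at the start); its origin is the centre of its underside, z up when it stands as in the stack
- block_wide: bright steel gauge block, 30 x 30 mm, 9 mm thick; lowest in the stack, lying on the bench. The pieces in the stack are centred on one another and point the same way, within about 1.5 mm and 0.06 rad; nothing is fastened; its origin is the centre of its underside, z up when it stands as in the stack
- nest_round: light wooden storage plate, 60 x 60 x 8 mm, fixed to the bench, with one round recess of 38 mm diameter in its middle, 3 mm deep, its floor lined dark (recess floor 5 mm above the bench); origin at the centre of the plate's underside, z up. Place of the bushing
- nest_narrow: light wooden storage plate, 60 x 60 x 8 mm, fixed to the bench, with one rectangular recess 28 mm along x by 46 mm along y in its middle, 3 mm deep, its floor lined dark (recess floor 5 mm above the bench); origin at the centre of the plate's underside, z up. Place of the narrow block, its length along the recess
- nest_middle: light wooden storage plate, 60 x 60 x 8 mm, fixed to the bench, with one rectangular recess 36 mm along x by 46 mm along y in its middle, 3 mm deep, its floor lined dark (recess floor 5 mm above the bench); origin at the centre of the plate's underside, z up. Place of the middle block
- nest_wide: light wooden storage plate, 60 x 60 x 8 mm, fixed to the bench, with one square recess 46 x 46 mm in its middle, 3 mm deep, its floor lined dark (recess floor 5 mm above the bench); origin at the centre of the plate's underside, z up. Place of the wide block
- dial_indicator: dial indicator lying on its back, about 116 x 58 x 24 mm, loose, at the front edge of the bench; not to be disturbed; origin at the centre of its underside
- loupe: black eye loupe, 34 mm diameter, 36 mm high, loose, standing to the left of the stack; not to be disturbed; origin at the centre of its underside

How it is judged:
On the way, in this order (a step that is already met when the one before it is completed fails the run):
1. the brass bushing stands in the round recess, let go (horizontal distance between bushing and nest_round below 0.011 m and z of bushing in the frame of nest_round between 0.003 and 0.0065 m and angle between bushing's own z axis and vertical below 0.06 rad and linear speed of bushing below 0.02 m/s and contact force between bushing and the fingers below 0.05 N), for 0.2 s.
2. the narrow block lies in the narrowest recess, let go (horizontal distance between block_narrow and nest_narrow below 0.011 m and z of block_narrow in the frame of nest_narrow between 0.003 and 0.0065 m and angle between block_narrow's own z axis and vertical below 0.06 rad and linear speed of block_narrow below 0.02 m/s and contact force between block_narrow and the fingers below 0.05 N), for 0.2 s.
3. the middle block lies in the middle recess, let go (horizontal distance between block_middle and nest_middle below 0.011 m and z of block_middle in the frame of nest_middle between 0.003 and 0.0065 m and angle between block_middle's own z axis and vertical below 0.06 rad and linear speed of block_middle below 0.02 m/s and contact force between block_middle and the fingers below 0.05 N), for 0.2 s.
4. the wide block lies in the square recess, let go (horizontal distance between block_wide and nest_wide below 0.011 m and z of block_wide in the frame of nest_wide between 0.003 and 0.0065 m and angle between block_wide's own z axis and vertical below 0.06 rad and linear speed of block_wide below 0.02 m/s and contact force between block_wide and the fingers below 0.05 N), for 0.2 s.
At the end, for the whole second after the job is handed in: All four pieces lie flat and upright on the floor of their own recess (centre within 11 mm of the plate's centre, tilted less than 0.06 rad), let go and at rest; the bushing was put away first, then the narrow, the middle and the wide block (all of step 1 and all of step 2 and all of step 3 and all of step 4); the robot touches nothing.
It fails at once if the dial indicator is moved by more than 15 mm (distance of dial_indicator from where it was at the start of the episode above 0.015 m).
It fails at once if the loupe is moved by more than 15 mm (distance of loupe from where it was at the start of the episode above 0.015 m).
It also fails if it takes over 99 s, if anything falls off the work surface, if the arm or the gripper's body presses on something with over 40 N, if the wrist force passes 120 N, or if a joint passes its speed limit or range.

## Robot

A 6-joint arm with a two-finger parallel gripper is mounted at the origin on a cart in front of the work surface, level with it; the furniture and walls round the work are solid. World frame = base frame: x ahead of the robot, y to its left, z up, the work surface at z = 0. Lengths are in m, angles in rad, forces in N, time in s.
With the tool pointing down it reaches from about 0.375 to 0.9 m from the base axis. Payload 3.1 kg.
Tool frame: the origin (TCP) lies midway between the tips of the shut fingers; the grasp point (between the pads) lies 19 mm behind it (manip.grip_depth is the distance from the TCP to the grasp point, in m); z points along the fingers, y is the line along which they close (so a half turn about z gives the same grasp; the last joint's range is limited). The gripper opens to 85 mm and grips with 20 to 120 N. Pads are 22 mm wide; open, the fingers measure 114 mm over their backs; the gripper's body (76 mm by 85 mm) begins 54 mm behind the grasp point. The pads swing forward as they close: fully open they stand 13 mm farther back than shut.
Start: joints at [1.147, 0.527, 1.433, -0, 1.181, -0.178], TCP at [0.152, 0.606, 0.231] pointing down, gripper open.
Joint ranges: [-3.08, 3.08], [-0.75, 2.2], [0.22, 2.44], [-1.43, 4.57], [0, 2.65], [-2.85, 2.85]. Speed limits (rad/s): [2.79, 2.79, 3.14, 3.14, 3.14, 3.14].

## Interface

Orientations are given as a unit quaternion [x, y, z, w].
In Python, from station import telemetry, snapshot, manip gives the robot as it stands. The module is installed in compiled form; this text tells all that it offers.
- The arm moves only by the shell command python3 -m crank 'ROWS' [OPENING] [FORCE]. ROWS is text: rows parted by semicolons, each of 6 numbers parted by spaces: the shift along the tool's x, y, z as a fraction of full scale, then the turn, a rotation vector about the tool's x, y, z as a fraction of full scale. A call has exactly 5 rows; each row shifts and turns the commanded pose from where the row before left it, along the tool's axes as they then stand; what a row does not reach is not made up. Full scale, the value 1, is 4 cm for a shift and 90 degrees for a turn. A row lasts 1/10 s, in which the tool goes at most 50 mm and 8.59 degrees, less where a joint would pass 70% of its speed; a pose out of reach is approached as far as the arm can. A call with a number of a shift or a turn outside -1 to 1 is refused whole. A call with a gripper value outside its range is refused whole. OPENING is the opening, from -1 (shut) to 1 (fully open), set as the call begins (- or left out, the last holds). The fingers move at their own pace and stop on an object; FORCE is the grip in N (left out, the last holds). Time passes only in rows, so rows that do not move let the fingers close, or fill a call up. It gives the time, the measured TCP pose, the force, the opening and the grip force at its end, in the units of the state.
- telemetry.sense(): the state, without advancing time (a new reading comes with each control period).
- snapshot(name): name is "scene" or "top"; returns a dict with "image" (480x640x3 uint8, red, green, blue), "depth" (480x640 float32, m along the optical axis (not along the pixel's ray), 0 where there is no reading), "camera_matrix" (3x3 intrinsics, pixels), "rvec" (rotation vector, rad) and "tvec" (3), from world to camera coordinates, as OpenCV has them. Camera axes: x right, y down, z forward; pixel columns grow to the right and rows downward; lengths in m; the calibration is good to about 2 mm. A picture is of the moment at which its call begins.
- manip.sign_off(): hands the job in; it is judged then, once.
The state is a dict: "t": time; "q": joint angles; "qd": joint speeds; "tau": joint torques, N m; "tcp_pos": TCP position; "tool_rot": TCP orientation; "force": force on the tool from outside, world axes, zero at the start; "ft_torque": the same for the moment, N m; "finger_gap": opening from 0.0 (shut) to 1.0 (fully open); "gripper_force": force on a finger pad.
Only numpy, scipy, OpenCV 4.12 (cv2) and the standard library are available. Lean on these libraries where they do the work, as an engineer would, in place of code of your own. Each camera call takes 0.05 s, during which the arm holds its last target. There are 200 camera calls.

## Working session

There is one attempt and no reset: what is moved stays moved. The work goes in short steps, Python scripts to look and compute and a shell command to move; the robot and the scene stay as the last step left them, time stands still between calls to the robot, and variables do not carry over. Pictures are saved under pics/ and viewed, at most 14 in all, crops included, and the job is handed in when it is done.

```bash
mkdir -p pics
python3 - <<'E'
from station import telemetry, snapshot, manip
import cv2,numpy as np
for n in ("top","scene"):
    s=snapshot(n); np.savez(f"{n}0.npz",**s); cv2.imwrite(f"pics/{n}0.png",s["image"][:,:,::-1])
    R=cv2.Rodrigues(np.array(s["rvec"]))[0]; print(n,-R.T@np.array(s["tvec"]).ravel(),R[2],s["camera_matrix"])
t=telemetry.sense(); print({k:np.round(v,3) for k,v in t.items()},manip.grip_depth)
E
```

```text
top [0.35776553 0.01344241 0.99059846] [ 0.08927121  0.02567765 -0.99567631] [[443.04734785   0.         315.29814654]
 [  0.         443.04734785 236.27553059]
 [  0.           0.           1.        ]]
scene [-0.44860829 -0.76169452  1.05180703] [ 0.58273133  0.51026128 -0.63250109] [[583.75824778   0.         325.11530147]
 [  0.         583.75824778 245.96030105]
 [  0.           0.           1.        ]]
{'t': np.float64(0.1), 'q': array([ 1.146,  0.528,  1.434,  0.   ,  1.181, -0.179]), 'qd': array([ 0.001, -0.002, -0.002,  0.   ,  0.002, -0.   ]), 'tau': array([-0.0000e+00, -4.4330e+01, -1.7859e+01, -0.0000e+00,  4.0000e-03,
        0.0000e+00]), 'tcp_pos': array([0.152, 0.606, 0.23 ]), 'tool_rot': array([ 0.123,  0.992, -0.001, -0.   ]), 'force': array([-0.991,  0.184, -0.261]), 'ft_torque': array([ 0.036,  0.006, -0.013]), 'gripper_force': np.float64(0.0), 'finger_gap': np.float64(1.003)} 0.0187
```

View pics/top0.png

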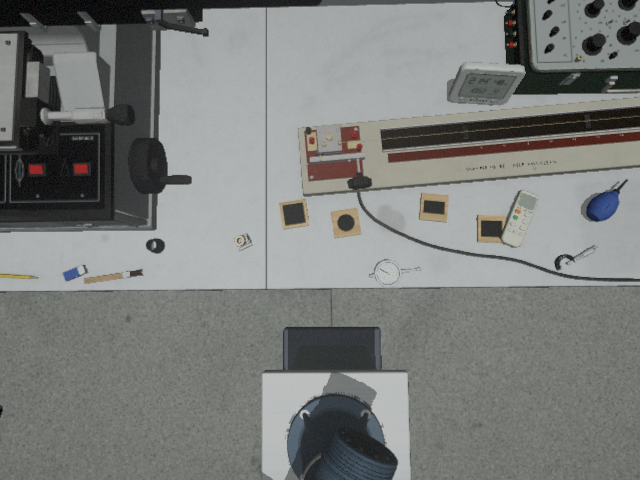

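View pics/scene0.png

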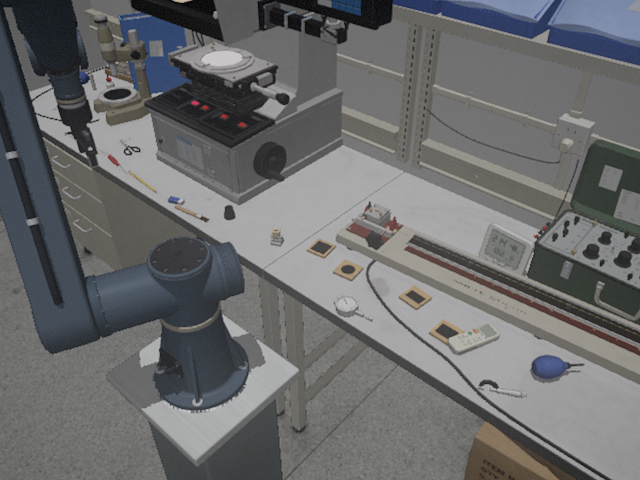

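The top view shows the stack at about (242,241), the loupe at (155,245), the plates at (293,214), (346,222), (434,207) and (490,228), and the dial at (387,271). A remote control lies very close to the right-hand plate. I'll check the projection and enlarge both views.

```bash
cat > h.py <<'E'
import cv2,numpy as np
def load(n): return dict(np.load(n))
def proj(s,p): return cv2.projectPoints(np.float64(p).reshape(-1,3),s["rvec"],s["tvec"],s["camera_matrix"],None)[0].reshape(-1,2)
def ray(s,uv,z):
    R=cv2.Rodrigues(s["rvec"])[0]; t=s["tvec"].ravel(); uv=np.float64(uv).reshape(-1,2)
    d=np.c_[uv,np.ones(len(uv))]@np.linalg.inv(s["camera_matrix"]).T@R; c=-R.T@t
    return c+d*((z-c[2])/d[:,2])[:,None]
E
python3 - <<'E'
from h import *
a,b=load("top0.npz"),load("scene0.npz")
for s in (a,b): print(proj(s,[[0,0,0],[.152,.606,.231],[.5,0,0],[.5,.2,0]]).round())
for uv in [(242,241),(155,245),(293,214),(346,222),(434,207),(490,228),(387,271)]: print(uv,ray(a,uv,0.01).round(3),a["depth"][uv[1],uv[0]])
A=cv2.resize(a["image"][190:290,225:385],None,fx=5,fy=5,interpolation=2)
B=cv2.resize(a["image"][180:280,390:550],None,fx=5,fy=5,interpolation=2)
cv2.imwrite("pics/A.png",A[:,:,::-1]);cv2.imwrite("pics/B.png",B[:,:,::-1])
C=cv2.resize(b["image"][220:350,260:420],None,fx=4,fy=4,interpolation=2);cv2.imwrite("pics/C.png",C[:,:,::-1])
E
```

```text
[[335. 443.]
 [-20. 401.]
 [332. 212.]
 [244. 214.]]
[[201. 371.]
 [ 90. 163.]
 [344. 263.]
 [291. 233.]]
(242, 241) [[0.437 0.202 0.01 ]] 0.95430106
(155, 245) [[0.43  0.398 0.01 ]] 1.0011498
(293, 214) [[0.496 0.088 0.01 ]] 0.9941836
(346, 222) [[ 0.477 -0.03   0.01 ]] 0.9949761
(434, 207) [[ 0.508 -0.226  0.01 ]] 0.9904133
(490, 228) [[ 0.459 -0.346  0.01 ]] 0.98092264
(387, 271) [[ 0.367 -0.118  0.01 ]] 0.9647826
```

View pics/A.png

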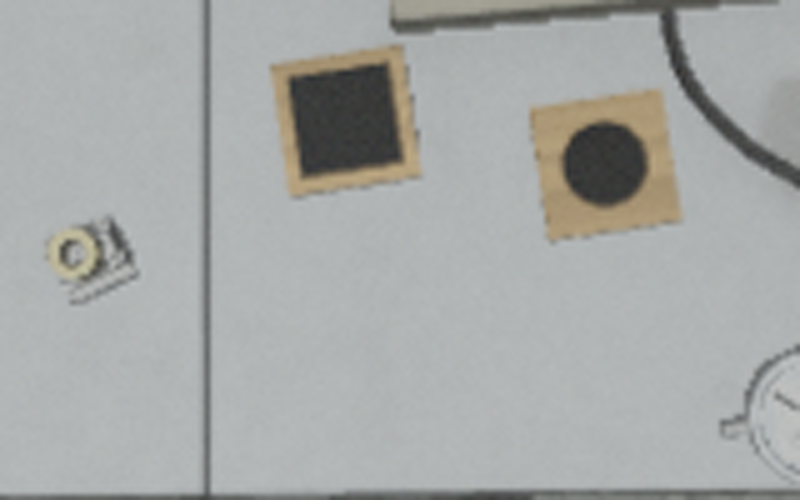

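View pics/B.png

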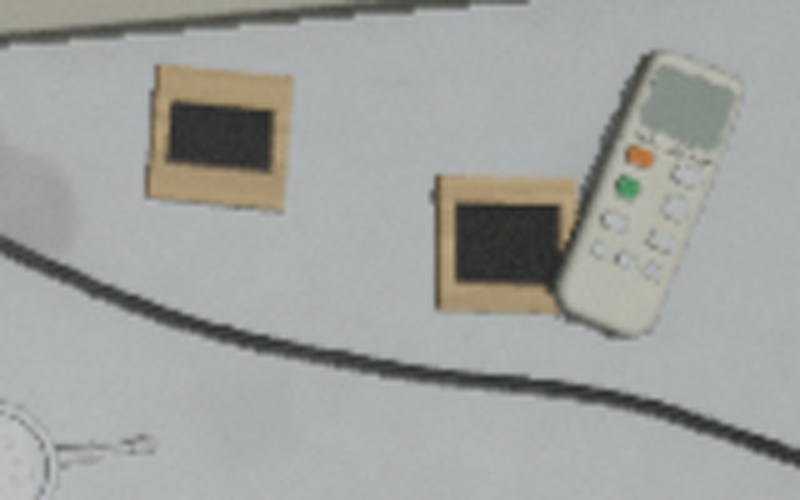

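View pics/C.png

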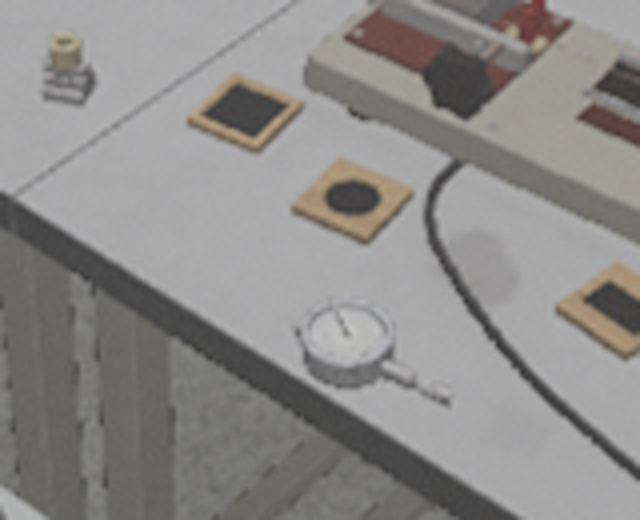

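```bash
cat >> h.py <<'E'
def cloud(s):
    v,u=np.mgrid[0:480,0:640]; d=s["depth"].astype(float)
    p=np.stack([u,v,np.ones_like(u)],-1)@np.linalg.inv(s["camera_matrix"]).T*d[...,None]
    R=cv2.Rodrigues(s["rvec"])[0]; return (p-s["tvec"].ravel())@R
E
python3 - <<'E'
from h import *
a,b=load("top0.npz"),load("scene0.npz")
hsv=cv2.cvtColor(a["image"],cv2.COLOR_RGB2HSV)
dark=((hsv[...,2]<80)*255).astype(np.uint8)
wood=cv2.inRange(hsv,(8,70,100),(25,255,255))
for nm,(u,v) in dict(wide=(293,214),round=(346,222),narrow=(434,207),middle=(490,228)).items():
    win=np.zeros_like(dark);win[v-20:v+20,u-20:u+20]=255
    n,l,st,c=cv2.connectedComponentsWithStats(dark&win)
    k=l[v,u]; cs=cv2.findContours((l==k).astype(np.uint8),0,1)[0][0]
    P=ray(a,cs.reshape(-1,2),.005)[:,:2]*1000; r=cv2.minAreaRect(P.astype(np.float32))
    W=cv2.findContours(wood&win,0,1)[0]; W=np.vstack(W).reshape(-1,2)
    Q=cv2.minAreaRect((ray(a,W,.008)[:,:2]*1000).astype(np.float32))
    print(nm,"dark centroid",ray(a,c[k],.005)[0].round(4),"rect",np.round(r[0],1),np.round(r[1],1),r[2],"wood",np.round(Q[0],1),np.round(Q[1],1),Q[2])
p=cloud(a); print("remote z",p[218:240:4,505:520:3,2].round(3))
np.set_printoptions(linewidth=200)
print((p[232:254,230:256,2]*1000).round().astype(int))
A=cv2.resize(a["image"][230:255,229:259],None,fx=13,fy=13,interpolation=2)
B=cv2.resize(b["image"][225:250,262:292],None,fx=13,fy=13,interpolation=2)
cv2.imwrite("pics/D.png",np.hstack([A,B])[:,:,::-1])
E
```

```text
wide dark centroid [0.4981 0.0874 0.005 ] rect [498.2  87.5] [43.7 43.6] 8.73711109161377 wood [497.7  86.8] [58.1 57.8] 8.051107406616211
round dark centroid [ 0.4767 -0.0289  0.005 ] rect [476.3 -29. ] [33.5 33.8] 89.16780853271484 wood [476.5 -28.4] [57.7 56.9] 7.914986610412598
narrow dark centroid [ 0.5091 -0.2258  0.005 ] rect [ 508.6 -225.6] [42.2 26.9] 87.96984100341797 wood [ 508.6 -224.4] [58.9 58.6] 83.5514907836914
middle dark centroid [ 0.4593 -0.3517  0.005 ] rect [ 458.  -354.8] [52.6 35.7] 87.54023742675781 wood [ 458.9 -349.4] [61.2 57.8] 87.5853500366211
remote z [[0.009 0.01  0.016 0.018 0.018]
 [0.009 0.015 0.021 0.016 0.017]
 [0.011 0.019 0.017 0.02  0.018]
 [0.017 0.02  0.018 0.018 0.017]
 [0.016 0.015 0.018 0.016 0.018]
 [0.019 0.019 0.018 0.018 0.018]]
[[  0   3   3  -2   1  -3  -2  -3  -3   1   1  -1   0   1   1  -1   0  -1   3   3   1  -2   6   0  -1   1]
 [  0   3   3   2   3   3   1  -3   0   0   3  -1  -1   1   1   9   6   3   0  -1  -2  -3  -4   0  -5  -1]
 [  2   2   2   2   0  -1  -4   1  -3  -2  -1   1   0  13   9   8  16   2   1   1   2   0  -5   0  
[... 1341 characters left out ...]
  11  10   9   8   6   5  -2   0  -2   0  -2   2   2   2]
 [  0   1  -1   4   0   0   2   2   1  14  11   8  12  13   8   2   0   0   1   3  -1   1  -5   1   0  -1]
 [ -3   1   0   1   2   1   2   0   0  11   7   9   8   7   2   2  -1   1  -4  -1  -1   1  -3   0  -4   3]
 [ -1  -1  -3   4  -2  -1  -2  -2   0   0   9   1  -2   0  -3   0   2   1  -2  -2   0   0   2  -2   1   3]
 [ -3   1   3  -4  -1  -1  -2   3  -1   0   0   0  -1   0  -1   1   3  -3   1   1   2   2   1   0  -2  -5]
 [ -2  -1   2   1   1   0   3   1   3  -2   1   0   1   0   3  -2   0   1  -3  -1   0  -2   1   1  -2   1]
 [ -1  -2   1   1   3  -2  -1  -1  -3  -1  -1   1   1   1   2   1  -2   0  -2   2  -1  -2  -3  -1  -6   2]]
```

View pics/D.png

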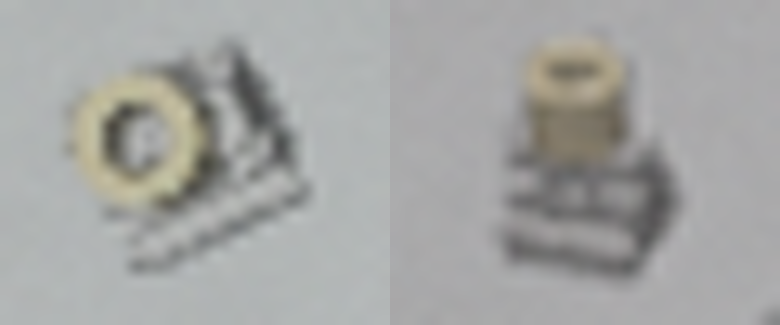

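The zoom shows the bushing ring centred near (239.5,240.5) full-frame. The blocks' length runs along the front edge, from about (239,250) to (252,244.5), and the steps face the robot.

```bash
cat >> h.py <<'E'
from scipy.spatial.transform import Rotation as Rn
def plan(t,xy,z=None,yaw=None):
    """tool-axis shift (units of 4cm) and tool-z turn (units of 90deg) from state t to target; yaw = world angle of tool y"""
    R=Rn.from_quat(t["tool_rot"]); p=np.array(t["tcp_pos"]); z=p[2] if z is None else z
    d=R.as_matrix().T@(np.r_[xy,z]-p); y=R.as_matrix()[:,1]; cur=np.arctan2(y[1],y[0])
    o=dict(pos=p.round(4),shift=(d/.04).round(3),yaw_now=round(cur,3),z=R.as_matrix()[:,2].round(3),gap=round(float(t["finger_gap"]),3),f=np.round(t["force"],1),t=round(float(t["t"]),2))
    if yaw is not None:
        e=(yaw-cur+np.pi/2)%np.pi-np.pi/2; o["turn_z"]=round(-e/(np.pi/2),3)
        # shift expressed in the frame after the turn
        R2=Rn.from_rotvec([0,0,e])*R; o["shift_after_turn"]=(R2.as_matrix().T@(np.r_[xy,z]-p)/.04).round(3)
    return o
E
python3 - <<'E'
from h import *
from station import telemetry
a,b=load("top0.npz"),load("scene0.npz")
hsv=cv2.cvtColor(a["image"],cv2.COLOR_RGB2HSV)
p=cloud(a); q=p[228:258,225:262].reshape(-1,3)
top=q[(q[:,2]>.041)&(q[:,2]<.06)]; print("bushing top", top.mean(0), cv2.minEnclosingCircle((top[:,:2]*1000).astype(np.float32)))
P=ray(a,(np.array([[130,265],[303,190]])+.5)/13-.5+[229,230],0.004); d=P[1]-P[0]; print(P,"len dir",np.arctan2(d[1],d[0]), np.linalg.norm(d))
o=q[(q[:,2]>.006)&(q[:,2]<.031)]; print(cv2.minAreaRect((o[:,:2]*1000).astype(np.float32)))
# scene-view ring
pb=cloud(b)[215:255,255:300].reshape(-1,3); tb=pb[(pb[:,2]>.042)&(pb[:,2]<.06)]; print("scene top",tb.mean(0),len(tb))
E
```

```text
bushing top [0.4354665  0.20146183 0.04494892] ((435.5108947753906, 201.572021484375), 10.682106018066406)
[[0.41764703 0.21123967 0.004     ]
 [0.4302511  0.18133393 0.004     ]] len dir -1.1719280330896484 0.03245328314806558
((438.6485595703125, 195.51963806152344), (30.61632537841797, 42.770263671875), 25.08842658996582)
scene top [0.43810243 0.19798576 0.04674439] 36
```

```bash
python3 -m crank '0 0 0 0 0 .083;0 0 0 0 0 .083;0 0 0 0 0 .083;0 0 0 0 0 .083;0 0 0 0 0 .083' 0.18 30; python3 -m crank '0 0 0 0 0 .083;0 0 0 0 0 .083;0 0 0 0 0 0;0 0 0 0 0 0;0 0 0 0 0 0'
python3 -c "
from h import *; from station import telemetry
print(plan(telemetry.sense(),(.436,.201),.10,.41))"
```

```text
t: 0.6
tcp_pos: [0.1519, 0.6058, 0.2307]
tool_rot: [0.436, 0.9, -0.001, 0.0]
force: [0.0, 0.1, 0.5]
finger_gap: 0.588
gripper_force: 0.0
t: 1.1
tcp_pos: [0.152, 0.6061, 0.2311]
tool_rot: [0.547, 0.837, -0.0, 0.0]
force: [0.1, 0.0, 0.2]
finger_gap: 0.586
gripper_force: 0.0
{'pos': array([0.152 , 0.6061, 0.2311]), 'shift': array([-12.127,   2.426,   3.28 ]), 'yaw_now': np.float64(0.414), 'z': array([-0., -0., -1.]), 'gap': 0.586, 'f': array([0.1, 0. , 0.2]), 't': 1.1, 'turn_z': np.float64(0.003), 'shift_after_turn': array([-12.117,   2.477,   3.28 ])}
```

```bash
for i in 1; do python3 -m crank '-.81 .162 .1 0 0 0;-.81 .162 .1 0 0 0;-.81 .162 .1 0 0 0;-.81 .162 .1 0 0 0;-.81 .162 .1 0 0 0' | head -2;  python3 -m crank '-.81 .162 .2 0 0 0;-.81 .162 .2 0 0 0;-.81 .162 .2 0 0 0;-.81 .162 .2 0 0 0;-.81 .162 .2 0 0 0' | head -2;  python3 -m crank '-.8 .162 .25 0 0 0;-.8 .162 .25 0 0 0;-.8 .162 .25 0 0 0;-.8 .162 .25 0 0 0;-.8 .162 .25 0 0 0' | head -2; python3 -m crank '0 0 0 0 0 0;0 0 0 0 0 0;0 0 0 0 0 0;0 0 0 0 0 0;0 0 0 0 0 0'; done
python3 -c "
from h import *; from station import telemetry
print(plan(telemetry.sense(),(.436,.201),.033,.41))"
```

```text
t: 1.6
tcp_pos: [0.2473, 0.4698, 0.2113]
t: 2.1
tcp_pos: [0.3421, 0.3344, 0.1712]
t: 2.6
tcp_pos: [0.4361, 0.2006, 0.1211]
t: 3.1
tcp_pos: [0.4345, 0.2026, 0.1217]
tool_rot: [0.547, 0.837, 0.0, 0.0]
force: [0.1, 0.8, -0.6]
finger_gap: 0.586
gripper_force: 0.0
{'pos': array([0.4345, 0.2026, 0.1217]), 'shift': array([-0.051,  0.017,  2.217]), 'yaw_now': np.float64(0.414), 'z': array([ 0.,  0., -1.]), 'gap': 0.586, 'f': array([ 0.1,  0.8, -0.6]), 't': 3.1, 'turn_z': np.float64(0.003), 'shift_after_turn': array([-0.051,  0.017,  2.217])}
```

```bash
python3 -m crank '-.05 .015 .45 0 0 0;0 0 .45 0 0 0;0 0 .45 0 0 0;0 0 .45 0 0 0;0 0 .42 0 0 0'; python3 -m crank '0 0 0 0 0 0;0 0 0 0 0 0;0 0 0 0 0 0;0 0 0 0 0 0;0 0 0 0 0 0' -1 25;python3 -m crank '0 0 0 0 0 0;0 0 0 0 0 0;0 0 0 0 0 0;0 0 0 0 0 0;0 0 0 0 0 0'
python3 -c "
from h import *; from station import telemetry
print(plan(telemetry.sense(),(.436,.201),.033,.41))"
```

```text
t: 3.6
tcp_pos: [0.4363, 0.2008, 0.032]
tool_rot: [0.547, 0.837, 0.0, 0.0]
force: [-0.3, -0.2, -0.2]
finger_gap: 0.59
gripper_force: 0.0
t: 4.1
tcp_pos: [0.4368, 0.2003, 0.0332]
tool_rot: [0.547, 0.837, 0.001, 0.001]
force: [-0.4, 0.1, -0.3]
finger_gap: 0.242
gripper_force: 25.1
t: 4.6
tcp_pos: [0.4366, 0.2002, 0.0327]
tool_rot: [0.547, 0.837, 0.0, 0.0]
force: [0.4, 0.2, 4.1]
finger_gap: 0.236
gripper_force: 25.5
{'pos': array([0.4366, 0.2002, 0.0327]), 'shift': array([ 0.025, -0.005, -0.006]), 'yaw_now': np.float64(0.412), 'z': array([ 0.,  0., -1.]), 'gap': 0.236, 'f': array([0.4, 0.2, 4.1]), 't': 4.6, 'turn_z': np.float64(0.001), 'shift_after_turn': array([ 0.025, -0.005, -0.006])}
```

```bash
python3 -m crank '0 0 -.1 0 0 0;0 0 -.2 0 0 0;0 0 -.4 0 0 0;0 0 -.4 0 0 0;0 0 -.2 0 0 0'|tail -3; python3 -m crank '0 0 0 0 0 0;0 0 0 0 0 0;0 0 0 0 0 0;0 0 0 0 0 0;0 0 0 0 0 0'|tail -3
python3 - <<'E'
from h import *; from station import telemetry,snapshot
print(plan(telemetry.sense(),(.4765,-.0287),None,.14))
s=snapshot("scene");np.savez("s1.npz",**s);cv2.imwrite("pics/E.png",cv2.resize(s["image"][180:280,220:340],None,fx=5,fy=5)[:,:,::-1])
E
```

```text
force: [0.6, -0.1, -0.3]
finger_gap: 0.24
gripper_force: 25.1
force: [-1.0, -0.1, -1.0]
finger_gap: 0.236
gripper_force: 25.1
{'pos': array([0.4361, 0.2   , 0.084 ]), 'shift': array([-5.644, -1.367,  0.   ]), 'yaw_now': np.float64(0.412), 'z': array([-0.001, -0.   , -1.   ]), 'gap': 0.236, 'f': array([-1. , -0.1, -1. ]), 't': 5.6, 'turn_z': np.float64(0.173), 'shift_after_turn': array([-5.804e+00,  2.010e-01, -1.000e-03])}
```

View pics/E.png

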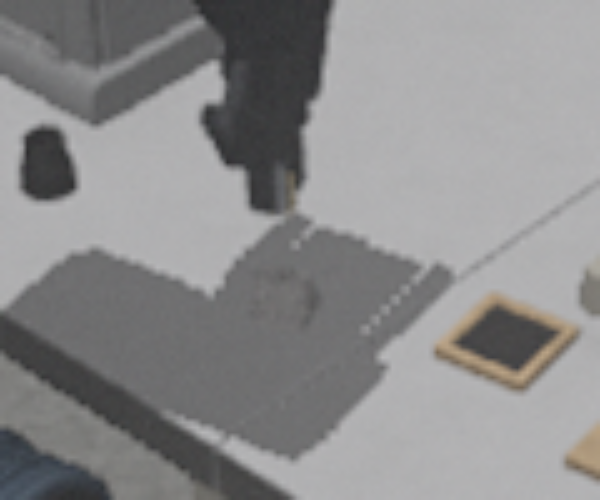

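The brass is visible between the fingertips at about (290,190) in the crop, and the blocks stay behind in the shadow at (285,295). The lift worked.

```bash
python3 -m crank '-.3 -.07 0 0 0 0;-.6 -.14 0 0 0 0;-.8 -.19 0 0 0 0;-.8 -.2 0 0 0 0;-.8 -.2 0 0 0 0'|head -2; python3 -m crank '-.8 -.2 0 0 0 0;-.7 -.17 0 0 0 0;-.5 -.14 0 0 0 0;-.3 -.07 0 0 0 0;-.05 -.01 0 0 0 0'|head -2;  python3 -m crank '0 0 0 0 0 0;0 0 0 0 0 0;0 0 0 0 0 0;0 0 0 0 0 0;0 0 0 0 0 0'|head -2
python3 - <<'E'
from h import *; from station import telemetry,snapshot
print(plan(telemetry.sense(),(.4765,-.0287),.0117))
E
```

```text
t: 6.15
tcp_pos: [0.4601, 0.0645, 0.0844]
t: 6.65
tcp_pos: [0.4765, -0.0309, 0.0845]
t: 7.15
tcp_pos: [0.476, -0.0286, 0.0845]
{'pos': array([ 0.476 , -0.0286,  0.0845]), 'shift': array([-0.007,  0.012,  1.821]), 'yaw_now': np.float64(0.413), 'z': array([-0.,  0., -1.]), 'gap': 0.239, 'f': array([-0.4,  0.4, -0.4]), 't': 7.15}
```

```bash
python3 -m crank '0 0 .5 0 0 0;0 0 .5 0 0 0;0 0 .4 0 0 0;0 0 .25 0 0 0;0 0 .1 0 0 0'; python3 -m crank '0 0 0.06 0 0 0;0 0 0.02 0 0 0;0 0 0 0 0 0;0 0 0 0 0 0;0 0 0 0 0 0'
```

```text
t: 7.65
tcp_pos: [0.4757, -0.029, 0.0137]
tool_rot: [0.547, 0.837, -0.0, -0.001]
force: [0.6, -0.2, -0.4]
finger_gap: 0.238
gripper_force: 25.1
t: 8.15
tcp_pos: [0.4763, -0.0293, 0.0117]
tool_rot: [0.547, 0.837, 0.0, 0.0]
force: [-0.1, -0.2, -0.6]
finger_gap: 0.235
gripper_force: 25.1
```

```bash
python3 -m crank '0 0 0.02 0 0 0;0 0 0 0 0 0;0 0 0 0 0 0;0 0 0 0 0 0;0 0 0 0 0 0'|tail -5; python3 -m crank '0 0 0 0 0 0;0 0 0 0 0 0;0 0 0 0 0 0;0 0 0 0 0 0;0 0 0 0 0 0' 0.1|tail -3;python3 -m crank '0 0 -.2 0 0 0;0 0 -.5 0 0 0;0 0 -.7 0 0 0;0 0 -.6 0 0 0;0 0 -.1 0 0 0'|tail -3
python3 -m crank '.3 .07 0 0 0 0;.6 .14 0 0 0 0;.8 .19 0 0 0 0;.8 .2 0 0 0 0;.5 .14 0 0 0 0'|head -2
python3 - <<'E'
from h import *; from station import telemetry,snapshot
for n in ("top","scene"):
    s=snapshot(n); np.savez(n+"2.npz",**s)
    if n=="top": A=cv2.resize(s["image"][225:260,225:265],None,fx=10,fy=10,interpolation=2); A2=cv2.resize(s["image"][205:240,326:366],None,fx=10,fy=10,interpolation=2)
    if n=="top": top=s
cv2.imwrite("pics/F.png",np.hstack([A,A2])[:,:,::-1])
p=cloud(top); q=p[207:236,330:362].reshape(-1,3); q=q[(q[:,2]>.017)&(q[:,2]<.035)]; print("bushing",q.mean(0),len(q))
np.set_printoptions(linewidth=200)
print((p[230:256,228:258,2]*1000).round().astype(int))
print(plan(telemetry.sense(),(.437,.202),None,.41))
E
```

```text
tcp_pos: [0.4763, -0.0293, 0.0108]
tool_rot: [0.547, 0.837, 0.0, 0.0]
force: [0.3, 0.1, 5.8]
finger_gap: 0.239
gripper_force: 25.6
force: [0.4, -0.1, 0.9]
finger_gap: 0.548
gripper_force: 0.0
force: [-0.2, 0.2, 0.3]
finger_gap: 0.551
gripper_force: 0.0
t: 10.15
tcp_pos: [0.4524, 0.095, 0.0933]
bushing [ 0.47432299 -0.02840816  0.02282545] 61
[[515 515 515 518 516 518 518 517 520 519 520 519 519 520 521 520 519 522 519 519 520 521 521 518 991 519 519 519 518 518]
 [517 519 517 518 520 519 519 521 522 521 521 524 991 524 523 524 524 522 522 521 524 524 521 522 522 523 523 521 522 522]
 [519 519 520 521 521 521 544 544 545 545 545 545 546 545 545 545 546 545 545 546 545 546 544 544 543 544 524 525 524 525]
 [519 543 543 545 545 545 545 546 545 546 547 547 548 546 548 545 548 547 546 545 546 546 546 545 546 542 545 545 544 543]
 [543 545 545 544 546 547 547 546 547 549 548 549 547 547 549 547 549 549 548 548 545 548 549 547 547 548 547 546 545 545]
 [545 545 547 550 547 549 548 549 549 551 550 550 551 550 550 550 551 549 551 549 550 548 548 548 547 549 549 547 547 546]
 [548 547 549 548 
[... 2027 characters left out ...]
 627 626 625 626 624 622 622 623 622 620 616]
 [641 639 639 639 638 639 638 639 636 636 636 635 636 634 633 632 633 631 631 631 631 630 629 628 628 628 627 626 623 623]
 [645 644 643 642 643 641 641 641 640 641 640 640 639 639 637 636 636 636 635 636 635 633 632 632 631 631 632 629 628 625]
 [647 648 649 647 647 646 646 647 643 645 643 643 643 643 642 640 640 640 639 637 638 636 636 635 635 633 634 634 632 630]]
{'pos': array([0.4525, 0.0953, 0.0934]), 'shift': array([2.595, 0.724, 0.003]), 'yaw_now': np.float64(0.416), 'z': array([-0.004,  0.001, -1.   ]), 'gap': 0.548, 'f': array([-0.1,  0.4, -1.1]), 't': 10.25, 'turn_z': np.float64(0.004), 'shift_after_turn': array([2.6  , 0.707, 0.003])}
```

View pics/F.png

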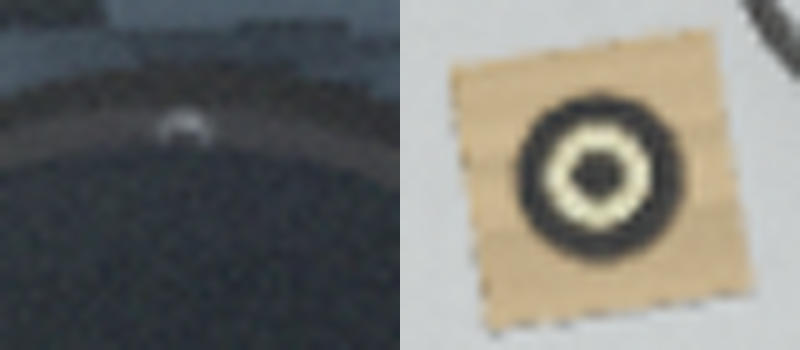

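The bushing sits centred in the round recess (crop centre (598,175)). The arm hides the stack from above, so I'll measure the blocks in the scene view.

Run:
```python
from h import *
s=load("scene2.npz"); p=cloud(s); c=proj(s,[[.437,.202,.02]])[0].round().astype(int); print(c)
w=p[c[1]-16:c[1]+16,c[0]-18:c[0]+18]; q=w.reshape(-1,3)
q=q[(abs(q[:,0]-.437)<.04)&(abs(q[:,1]-.202)<.04)]
for lo,hi in((.0235,.032),(.006,.032)):
    o=q[(q[:,2]>lo)&(q[:,2]<hi)]; print(lo,len(o),o.mean(0).round(4) if len(o) else'',cv2.minAreaRect((o[:,:2]*1000).astype(np.float32)) if len(o)>3 else '')
cv2.imwrite("pics/G.png",cv2.resize(s["image"][c[1]-20:c[1]+20,c[0]-25:c[0]+25],None,fx=10,fy=10,interpolation=2)[:,:,::-1])
```

```text
[275 237]
0.0235 46 [0.4384 0.1981 0.0277] ((438.0807800292969, 198.21533203125), (17.809154510498047, 30.613142013549805), 22.745983123779297)
0.006 143 [0.4339 0.1947 0.0182] ((431.251220703125, 192.62884521484375), (47.354454040527344, 78.00067138671875), 61.33682632446289)
```

View pics/G.png

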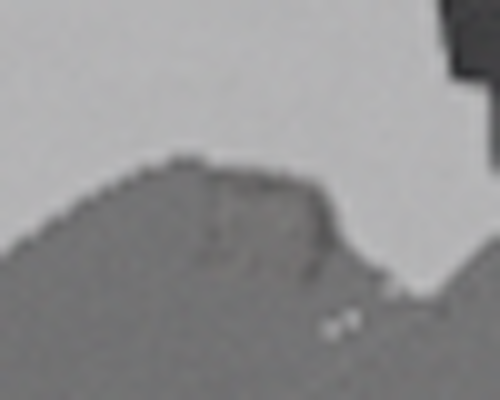

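```bash
python3 -m crank '.4 .1 0 0 0 .01;.7 .19 0 0 0 0;.7 .2 0 0 0 0;.5 .14 0 0 0 0;.25 .06 0 0 0 0'|head -2; python3 -m crank '0 0 0 0 0 0;0 0 0 0 0 0;0 0 0 0 0 0;0 0 0 0 0 0;0 0 0 0 0 0' |head -2
python3 - <<'E'
from h import *; from station import telemetry
print(plan(telemetry.sense(),(.4362,.2008),.022,.40))
E
```

```text
t: 10.75
tcp_pos: [0.4401, 0.1982, 0.0937]
t: 11.25
tcp_pos: [0.4411, 0.1966, 0.0945]
{'pos': array([0.4411, 0.1966, 0.0945]), 'shift': array([ 0.143, -0.072,  1.813]), 'yaw_now': np.float64(0.395), 'z': array([-0., -0., -1.]), 'gap': 0.552, 'f': array([-0. , -0.3, -0.9]), 't': 11.25, 'turn_z': np.float64(-0.003), 'shift_after_turn': array([ 0.144, -0.071,  1.813])}
```

```bash
python3 -m crank '.14 -.07 .4 0 0 0;0 0 .5 0 0 0;0 0 .4 0 0 0;0 0 .3 0 0 0;0 0 .15 0 0 0'|head -2; python3 -m crank '0 0 .06 0 0 0;0 0 0 0 0 0;0 0 0 0 0 0;0 0 0 0 0 0;0 0 0 0 0 0'|head -2
python3 - <<'E'
from h import *; from station import telemetry
print(plan(telemetry.sense(),(.4362,.2008),.022,.40))
E
```

```text
t: 11.75
tcp_pos: [0.4359, 0.2011, 0.0236]
t: 12.25
tcp_pos: [0.4364, 0.2015, 0.0226]
{'pos': array([0.4364, 0.2015, 0.0226]), 'shift': array([-0.013, -0.011,  0.014]), 'yaw_now': np.float64(0.397), 'z': array([ 0.001,  0.   , -1.   ]), 'gap': 0.554, 'f': array([-0. , -1.1,  0.5]), 't': 12.25, 'turn_z': np.float64(-0.002), 'shift_after_turn': array([-0.013, -0.011,  0.014])}
```

```bash
python3 -m crank '0 0 .014 0 0 0;0 0 0 0 0 0;0 0 0 0 0 0;0 0 0 0 0 0;0 0 0 0 0 0' -1 25|tail -5; python3 -m crank '0 0 0 0 0 0;0 0 0 0 0 0;0 0 0 0 0 0;0 0 0 0 0 0;0 0 0 0 0 0'|tail -5; python3 -m crank '0 0 -.05 0 0 0;0 0 -.2 0 0 0;0 0 -.4 0 0 0;0 0 -.5 0 0 0;0 0 -.3 0 0 0'|tail -5;python3 -m crank '0 0 -.1 0 0 0;0 0 0 0 0 0;0 0 0 0 0 0;0 0 0 0 0 0;0 0 0 0 0 0'|tail -5
python3 - <<'E'
from h import *; from station import telemetry
print(plan(telemetry.sense(),(.5088,-.2255),None,-.07))
E
```

```text
tcp_pos: [0.4362, 0.2014, 0.0217]
tool_rot: [0.554, 0.833, 0.0, 0.0]
force: [0.7, -0.3, 3.1]
finger_gap: 0.125
gripper_force: 26.9
tcp_pos: [0.4362, 0.2014, 0.0217]
tool_rot: [0.554, 0.833, 0.0, 0.0]
force: [0.3, -0.4, 4.9]
finger_gap: 0.123
gripper_force: 27.2
tcp_pos: [0.4364, 0.2015, 0.0808]
tool_rot: [0.554, 0.833, 0.0, 0.0]
force: [0.5, -0.0, -0.3]
finger_gap: 0.131
gripper_force: 26.6
tcp_pos: [0.4358, 0.2013, 0.0829]
tool_rot: [0.554, 0.833, -0.0, -0.0]
force: [0.2, -0.2, -0.5]
finger_gap: 0.125
gripper_force: 26.6
{'pos': array([0.4358, 0.2013, 0.0829]), 'shift': array([-1.0547e+01, -2.4380e+00,  1.0000e-03]), 'yaw_now': np.float64(0.397), 'z': array([-0.001, -0.   , -1.   ]), 'gap': 0.125, 'f': array([ 0.2, -0.2, -0.5]), 't': 14.25, 'turn_z': np.float64(0.297), 'shift_after_turn': array([-1.0516e+01,  2.5680e+00, -6.0000e-03])}
```

```bash
Z='0 0 0 0 0 0'; python3 -m crank '0 0 0 0 0 .04;0 0 0 0 0 .07;0 0 0 0 0 .08;0 0 0 0 0 .07;0 0 0 0 0 .037'|head -3; python3 -m crank '-.3 .07 0 0 0 0;-.6 .15 0 0 0 0;-.85 .21 0 0 0 0;-.85 .21 0 0 0 0;-.85 .21 0 0 0 0'|head -2;python3 -m crank '-.85 .21 0 0 0 0;-.85 .21 0 0 0 0;-.85 .21 0 0 0 0;-.85 .21 0 0 0 0;-.85 .21 0 0 0 0'|head -2;python3 -m crank '-.85 .21 0 0 0 0;-.8 .18 0 0 0 0;-.65 .15 0 0 0 0;-.4 .1 0 0 0 0;-.12 .03 0 0 0 0'|head -2; python3 -m crank '0 0 0 0 0 0;0 0 0 0 0 0;0 0 0 0 0 0;0 0 0 0 0 0;0 0 0 0 0 0'
python3 - <<'E'
from h import *; from station import telemetry,snapshot
print(plan(telemetry.sense(),(.5088,-.2255),.0094,-.07))
s=snapshot("scene"); cv2.imwrite("pics/H.png",cv2.resize(s["image"][230:330,360:480],None,fx=5,fy=5,interpolation=2)[:,:,::-1])
E
```

```text
t: 14.75
tcp_pos: [0.4359, 0.2013, 0.0831]
tool_rot: [0.733, 0.681, -0.0, -0.0]
t: 15.25
tcp_pos: [0.4603, 0.0595, 0.0833]
t: 15.75
tcp_pos: [0.4899, -0.1134, 0.0832]
t: 16.25
tcp_pos: [0.5093, -0.2277, 0.0833]
t: 16.75
tcp_pos: [0.5093, -0.2247, 0.0836]
tool_rot: [0.731, 0.682, -0.0, -0.0]
force: [-0.5, 0.6, -0.8]
finger_gap: 0.128
gripper_force: 26.5
{'pos': array([ 0.5093, -0.2247,  0.0836]), 'shift': array([-0.02 , -0.01 ,  1.855]), 'yaw_now': np.float64(-0.069), 'z': array([-0.,  0., -1.]), 'gap': 0.128, 'f': array([-0.5,  0.6, -0.8]), 't': 16.75, 'turn_z': np.float64(0.001), 'shift_after_turn': array([-0.02 , -0.01 ,  1.855])}
```

View pics/H.png

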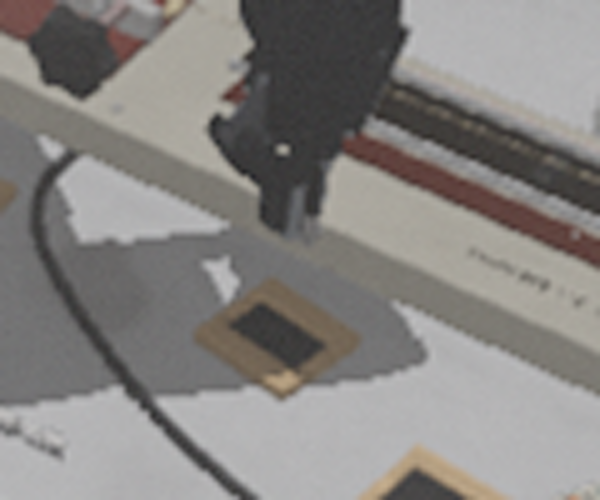

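The block is held level at the tips, about (300,225) in the crop, above the narrow plate at (278,335). I'll check that the long rail behind the plate leaves clearance.

```bash
python3 - <<'E'
from h import *
p=cloud(load("top0.npz")).reshape(-1,3)
for y in (-.2255,-.35,.0874):
    m=(abs(p[:,1]-y)<.03)&(p[:,0]>.54)&(p[:,0]<.62)&(p[:,2]<.5)
    q=p[m]; 
    print(y,[(x,round(float(np.percentile(q[abs(q[:,0]-x)<.004,2],90)),3)) for x in np.arange(.545,.62,.008).round(3)])
E
python3 -m crank '-.02 -.01 .4 0 0 0;0 0 .5 0 0 0;0 0 .45 0 0 0;0 0 .25 0 0 0;0 0 .12 0 0 0'|tail -5
```

```text
-0.2255 [(np.float64(0.545), 0.002), (np.float64(0.553), 0.045), (np.float64(0.561), 0.049), (np.float64(0.569), 0.05), (np.float64(0.577), 0.049), (np.float64(0.585), 0.049), (np.float64(0.593), 0.049), (np.float64(0.601), 0.049), (np.float64(0.609), 0.052), (np.float64(0.617), 0.053)]
-0.35 [(np.float64(0.545), 0.002), (np.float64(0.553), 0.002), (np.float64(0.561), 0.04), (np.float64(0.569), 0.049), (np.float64(0.577), 0.049), (np.float64(0.585), 0.05), (np.float64(0.593), 0.049), (np.float64(0.601), 0.048), (np.float64(0.609), 0.049), (np.float64(0.617), 0.052)]
0.0874 [(np.float64(0.545), 0.044), (np.float64(0.553), 0.047), (np.float64(0.561), 0.047), (np.float64(0.569), 0.047), (np.float64(0.577), 0.046), (np.float64(0.585), 0.047), (np.float64(0.593), 0.046), (np.float64(0.601), 0.047), (np.float64(0.609), 0.047), (np.float64(0.617), 0.047)]
tcp_pos: [0.5085, -0.2259, 0.0138]
tool_rot: [0.731, 0.682, -0.0, -0.001]
force: [-0.9, -0.4, -0.9]
finger_gap: 0.127
gripper_force: 26.5
```

```bash
python3 -m crank '0 0 .08 0 0 0;0 0 .02 0 0 0;0 0 .015 0 0 0;0 0 0 0 0 0;0 0 0 0 0 0'|tail -5; python3 -m crank '0 0 0 0 0 0;0 0 0 0 0 0;0 0 0 0 0 0;0 0 0 0 0 0;0 0 0 0 0 0'|tail -5
```

```text
tcp_pos: [0.5091, -0.2265, 0.0106]
tool_rot: [0.731, 0.682, 0.0, 0.0]
force: [0.6, -0.3, -0.6]
finger_gap: 0.13
gripper_force: 26.5
tcp_pos: [0.5088, -0.2263, 0.0101]
tool_rot: [0.731, 0.682, -0.0, -0.0]
force: [0.2, 0.7, -0.1]
finger_gap: 0.131
gripper_force: 26.5
```

```bash
python3 -m crank '0 0 .02 0 0 0;0 0 .01 0 0 0;0 0 0 0 0 0;0 0 0 0 0 0;0 0 0 0 0 0'|tail -5; python3 -m crank '0 0 0 0 0 0;0 0 0 0 0 0;0 0 0 0 0 0;0 0 0 0 0 0;0 0 0 0 0 0' -0.3|tail -5;python3 -m crank '0 0 -.2 0 0 0;0 0 -.5 0 0 0;0 0 -.7 0 0 0;0 0 -.6 0 0 0;0 0 -.1 0 0 0'|tail -3
python3 -m crank '.3 -.07 0 0 0 0;.6 -.15 0 0 0 0;.85 -.21 0 0 0 0;.85 -.21 0 0 0 0;.85 -.21 0 0 0 0' 0.1|head -2
python3 - <<'E'
from h import *; from station import telemetry,snapshot
for n in ("top","scene"):
    s=snapshot(n); np.savez(n+"3.npz",**s)
    if n=="top": top=s; A=cv2.resize(s["image"][190:225,414:454],None,fx=10,fy=10,interpolation=2)
    else: B=cv2.resize(s["image"][220:255,255:295],None,fx=10,fy=10,interpolation=2)
A2=cv2.resize(top["image"][225:260,225:265],None,fx=10,fy=10,interpolation=2)
cv2.imwrite("pics/I.png",np.vstack([np.hstack([A,A2]),np.hstack([B,B*0])])[:600,:,::-1])
p=cloud(top); q=p[192:222,418:450].reshape(-1,3); q=q[(q[:,2]>.0105)&(q[:,2]<.02)]; print("narrow",q.mean(0),len(q),cv2.minAreaRect((q[:,:2]*1000).astype(np.float32)))
q=p[226:258,225:262].reshape(-1,3)
for lo,hi in ((.0135,.0225),(.005,.0225)):
  o=q[(q[:,2]>lo)&(q[:,2]<hi)]; print("stack",len(o),o.mean(0) if len(o) else '',cv2.minAreaRect((o[:,:2]*1000).astype(np.float32)) if len(o) else '')
print(plan(telemetry.sense(),(.4365,.2015),None,.40))
E
```

```text
tcp_pos: [0.5089, -0.2263, 0.0089]
tool_rot: [0.731, 0.682, 0.0, -0.0]
force: [0.4, 0.9, -0.8]
finger_gap: 0.134
gripper_force: 26.5
tcp_pos: [0.5089, -0.2264, 0.009]
tool_rot: [0.731, 0.682, 0.0, 0.0]
force: [0.1, -0.3, 0.6]
finger_gap: 0.35
gripper_force: 0.0
force: [0.9, 0.1, 0.8]
finger_gap: 0.352
gripper_force: 0.0
t: 20.3
tcp_pos: [0.4826, -0.0839, 0.0917]
narrow [ 0.50634012 -0.25452664  0.01125721] 3 ((507.2312927246094, -254.42831420898438), (1.2415553331375122, 27.108556747436523), 82.9525375366211)
stack 0  
stack 0  
{'pos': array([ 0.48  , -0.0808,  0.0914]), 'shift': array([ 6.971, -1.548,  0.039]), 'yaw_now': np.float64(-0.066), 'z': array([-0.008,  0.004, -1.   ]), 'gap': 0.546, 'f': array([-0.3,  0.9,  0.5]), 't': 20.4, 'turn_z': np.float64(-0.296), 'shift_after_turn': array([6.924, 1.746, 0.011])}
```

View pics/I.png

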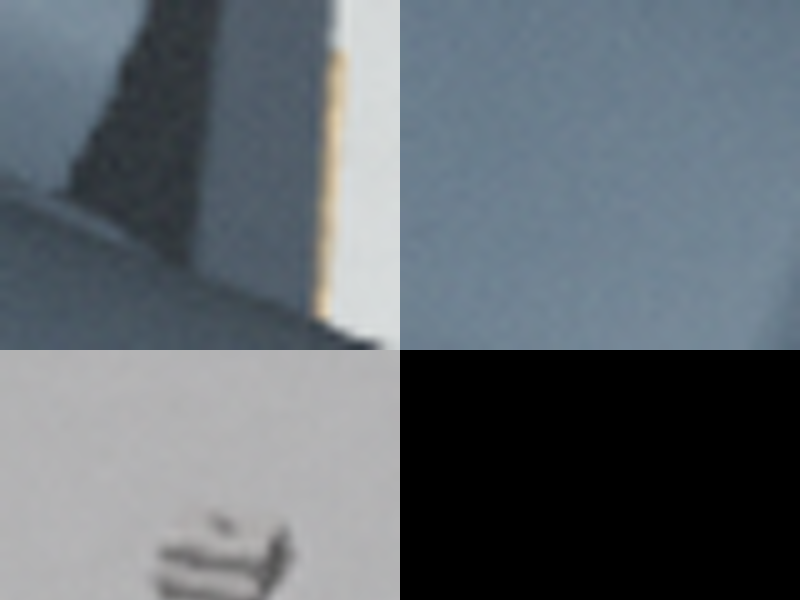

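The scene crop shows the middle and wide blocks still stacked at about (220,560). The arm hides both the nest and the stack from above, so I'll move to the stack and check the narrow block's nest numerically.

```bash
python3 -m crank '0 0 0 0 0 -.04;0 0 0 0 0 -.07;0 0 0 0 0 -.08;0 0 0 0 0 -.07;0 0 0 0 0 -.036'|head -3; python3 -m crank '.3 .08 0 0 0 0;.7 .18 0 0 0 0;.85 .21 0 0 0 0;.85 .21 0 0 0 0;.85 .21 0 0 0 0'|head -2;python3 -m crank '.85 .21 0 0 0 0;.85 .21 0 0 0 0;.75 .2 0 0 0 0;.6 .15 0 0 0 0;.32 .08 0 0 0 0'|head -2;python3 -m crank '0 0 0 0 0 0;0 0 0 0 0 0;0 0 0 0 0 0;0 0 0 0 0 0;0 0 0 0 0 0'|head -2
python3 - <<'E'
from h import *; from station import telemetry,snapshot
t=snapshot("top"); p=cloud(t); q=p[192:222,418:450].reshape(-1,3); 
q=q[(q[:,2]>.0105)&(q[:,2]<.02)]; print("narrow",q.mean(0),np.median(q[:,2]),len(q),cv2.minAreaRect((q[:,:2]*1000).astype(np.float32)))
np.savez("top4.npz",**t)
p=cloud(load("scene3.npz")); q=p[225:262,255:300].reshape(-1,3)-[.0025,-.0033,.001]
o=q[(q[:,2]>.0145)&(q[:,2]<.024)]; print("middle",len(o),o.mean(0),cv2.minAreaRect((o[:,:2]*1000).astype(np.float32)))
print(plan(telemetry.sense(),(.4365,.2015),.013,.40))
E
```

```text
t: 20.9
tcp_pos: [0.4838, -0.0861, 0.0919]
tool_rot: [0.553, 0.833, -0.0, -0.001]
t: 21.4
tcp_pos: [0.4614, 0.0603, 0.0923]
t: 21.9
tcp_pos: [0.4405, 0.1981, 0.0924]
t: 22.4
tcp_pos: [0.4425, 0.1951, 0.093]
narrow [ 0.50822413 -0.22701087  0.01311183] 0.012737969986852265 112 ((508.45074462890625, -225.0701904296875), (58.85282516479492, 55.46064376831055), 82.80297088623047)
middle 56 [0.4370252  0.20073243 0.01944568] ((436.6136474609375, 200.47561645507812), (26.55610466003418, 30.399930953979492), 25.909040451049805)
{'pos': array([0.4425, 0.1953, 0.093 ]), 'shift': array([ 0.202, -0.079,  1.999]), 'yaw_now': np.float64(0.394), 'z': array([-0., -0., -1.]), 'gap': 0.549, 'f': array([ 0.1, -0.1, -0.4]), 't': 22.45, 'turn_z': np.float64(-0.004), 'shift_after_turn': array([ 0.202, -0.078,  1.999])}
```

```bash
python3 -m crank '.1 -.04 .4 0 0 0;.1 -.04 .5 0 0 0;0 0 .5 0 0 0;0 0 .35 0 0 0;0 0 .2 0 0 0'|head -2; python3 -m crank '0 0 .06 0 0 0;0 0 0 0 0 0;0 0 0 0 0 0;0 0 0 0 0 0;0 0 0 0 0 0'|tail -5
python3 -m crank '0 0 0 0 0 0;0 0 0 0 0 0;0 0 0 0 0 0;0 0 0 0 0 0;0 0 0 0 0 0' -1 25|tail -5
python3 -m crank '0 0 0 0 0 0;0 0 0 0 0 0;0 0 0 0 0 0;0 0 0 0 0 0;0 0 0 0 0 0'|tail -5
```

```text
t: 22.95
tcp_pos: [0.4359, 0.2017, 0.0139]
tcp_pos: [0.4366, 0.2022, 0.0131]
tool_rot: [0.555, 0.832, 0.0, 0.0]
force: [0.4, 0.7, -0.6]
finger_gap: 0.556
gripper_force: 0.0
tcp_pos: [0.4364, 0.2022, 0.0129]
tool_rot: [0.555, 0.832, 0.0, 0.0]
force: [-0.8, 0.3, 5.0]
finger_gap: 0.224
gripper_force: 24.9
tcp_pos: [0.4364, 0.2022, 0.0129]
tool_rot: [0.555, 0.832, 0.0, 0.0]
force: [-0.0, 0.0, 6.0]
finger_gap: 0.216
gripper_force: 24.9
```

```bash
python3 -m crank '0 0 -.05 0 0 0;0 0 -.2 0 0 0;0 0 -.4 0 0 0;0 0 -.6 0 0 0;0 0 -.4 0 0 0'|tail -5;python3 -m crank '0 0 -.1 0 0 0;0 0 0 0 0 0;0 0 0 0 0 0;0 0 0 0 0 0;0 0 0 0 0 0'|tail -5
python3 - <<'E'
from h import *; from station import telemetry
print(plan(telemetry.sense(),(.459,-.350),None,-.04))
a=load("top0.npz"); hsv=cv2.cvtColor(a["image"],cv2.COLOR_RGB2HSV)
# middle nest: dark columns per row, and left edges
for v in range(218,240,2): 
    r=np.where(a["image"][v,474:512].max(1)<80)[0]+474; print(v,r.min() if len(r) else '',r.max() if len(r) else '')
print(ray(a,[(480.8,220.8),(501.7,221.2),(480.8,236.4),(477,215.2),(477.4,241.8)],.008).round(4))
E
```

```text
tcp_pos: [0.4363, 0.2021, 0.0798]
tool_rot: [0.555, 0.832, 0.0, 0.0]
force: [0.4, 0.2, -0.7]
finger_gap: 0.221
gripper_force: 24.3
tcp_pos: [0.4357, 0.202, 0.0818]
tool_rot: [0.555, 0.832, -0.001, -0.001]
force: [0.6, 0.0, -0.7]
finger_gap: 0.225
gripper_force: 24.3
{'pos': array([0.4357, 0.202 , 0.0818]), 'shift': array([-1.2961e+01, -4.7720e+00,  4.0000e-03]), 'yaw_now': np.float64(0.395), 'z': array([-0.002, -0.   , -1.   ]), 'gap': 0.225, 'f': array([ 0.6,  0. , -0.7]), 't': 25.45, 'turn_z': np.float64(0.277), 'shift_after_turn': array([-1.3765e+01,  1.1340e+00, -7.0000e-03])}
218 507 507
220 507 507
222 481 506
224 481 505
226 481 504
228 481 504
230 481 503
232 481 502
234 481 501
236 493 500
238  
[[ 0.4757 -0.3278  0.008 ]
 [ 0.4742 -0.3735  0.008 ]
 [ 0.4411 -0.3263  0.008 ]
 [ 0.4883 -0.32    0.008 ]
 [ 0.4292 -0.3184  0.008 ]]
```

```bash
python3 -m crank '0 0 0 0 0 .04;0 0 0 0 0 .07;0 0 0 0 0 .07;0 0 0 0 0 .06;0 0 0 0 0 .037'|head -2; python3 -m crank '-.3 .02 0 0 0 0;-.6 .05 0 0 0 0;-.85 .07 0 0 0 0;-.85 .07 0 0 0 0;-.85 .07 0 0 0 0'|head -2;python3 -m crank '-.85 .07 0 0 0 0;-.85 .07 0 0 0 0;-.85 .07 0 0 0 0;-.85 .07 0 0 0 0;-.85 .07 0 0 0 0'|head -2;python3 -m crank '-.85 .07 0 0 0 0;-.85 .07 0 0 0 0;-.85 .07 0 0 0 0;-.85 .07 0 0 0 0;-.75 .07 0 0 0 0'|head -2; python3 -m crank '-.7 .06 0 0 0 0;-.6 .05 0 0 0 0;-.35 .03 0 0 0 0;-.1 .0 0 0 0 0;0 0 0 0 0 0'|head -2;python3 -m crank '0 0 0 0 0 0;0 0 0 0 0 0;0 0 0 0 0 0;0 0 0 0 0 0;0 0 0 0 0 0'
python3 - <<'E'
from h import *; from station import telemetry,snapshot
print(plan(telemetry.sense(),(.459,-.347),.0094,-.04))
E
```

```text
t: 25.95
tcp_pos: [0.4359, 0.202, 0.082]
t: 26.45
tcp_pos: [0.4415, 0.062, 0.0823]
t: 26.95
tcp_pos: [0.4483, -0.1086, 0.0822]
t: 27.45
tcp_pos: [0.4555, -0.2754, 0.0821]
t: 27.95
tcp_pos: [0.4585, -0.343, 0.0822]
t: 28.45
tcp_pos: [0.4593, -0.3429, 0.0826]
tool_rot: [0.721, 0.693, 0.0, -0.0]
force: [-0.6, 0.7, -1.2]
finger_gap: 0.227
gripper_force: 24.3
{'pos': array([ 0.4593, -0.3429,  0.0826]), 'shift': array([-0.104, -0.004,  1.831]), 'yaw_now': np.float64(-0.039), 'z': array([-0.,  0., -1.]), 'gap': 0.227, 'f': array([-0.6,  0.7, -1.2]), 't': 28.45, 'turn_z': np.float64(0.0), 'shift_after_turn': array([-0.104, -0.004,  1.831])}
```

```bash
python3 -m crank '-.1 0 .4 0 0 0;0 0 .5 0 0 0;0 0 .45 0 0 0;0 0 .25 0 0 0;0 0 .12 0 0 0'|tail -5; python3 -m crank '0 0 .08 0 0 0;0 0 .02 0 0 0;0 0 .01 0 0 0;0 0 0 0 0 0;0 0 0 0 0 0'|tail -5; python3 -m crank '0 0 0 0 0 0;0 0 0 0 0 0;0 0 0 0 0 0;0 0 0 0 0 0;0 0 0 0 0 0'|tail -5
```

```text
tcp_pos: [0.4584, -0.3468, 0.012]
tool_rot: [0.721, 0.693, 0.0, -0.001]
force: [-0.5, 0.0, -1.0]
finger_gap: 0.224
gripper_force: 24.3
tcp_pos: [0.4593, -0.3475, 0.0099]
tool_rot: [0.721, 0.693, -0.0, 0.001]
force: [-0.7, -0.4, -0.2]
finger_gap: 0.221
gripper_force: 24.3
tcp_pos: [0.4591, -0.3472, 0.0093]
tool_rot: [0.721, 0.693, -0.0, -0.0]
force: [-1.1, 0.2, 0.0]
finger_gap: 0.223
gripper_force: 24.3
```

```bash
python3 -m crank '0 0 .01 0 0 0;0 0 0 0 0 0;0 0 0 0 0 0;0 0 0 0 0 0;0 0 0 0 0 0' |tail -5; python3 -m crank '0 0 0 0 0 0;0 0 0 0 0 0;0 0 0 0 0 0;0 0 0 0 0 0;0 0 0 0 0 0' -0.06|tail -5;python3 -m crank '0 0 -.2 0 0 0;0 0 -.5 0 0 0;0 0 -.7 0 0 0;0 0 -.6 0 0 0;0 0 -.1 0 0 0'|tail -3
python3 -m crank '.3 -.02 0 0 0 0;.6 -.05 0 0 0 0;.85 -.07 0 0 0 0;.85 -.07 0 0 0 0;.85 -.07 0 0 0 0' 0.2|head -2
python3 -m crank '.85 -.07 0 0 0 0;.85 -.07 0 0 0 0;.85 -.07 0 0 0 0;.85 -.07 0 0 0 0;.5 -.07 0 0 0 0' |head -2
python3 -m crank '.2 0 0 0 0 0;0 0 0 0 0 .05;0 0 0 0 0 .08;0 0 0 0 0 .085;0 0 0 0 0 .085'|head -2
python3 -m crank '0 0 0 0 0 .085;0 0 0 0 0 .085;0 0 0 0 0 .085;0 0 0 0 0 .085;0 0 0 0 0 .08'|head -3
python3 - <<'E'
from h import *; from station import telemetry,snapshot
t=snapshot("top"); np.savez("top5.npz",**t); p=cloud(t); q=p[214:244,474:510].reshape(-1,3)
q=q[(q[:,2]>.0108)&(q[:,2]<.0165)]; print("middle",q.mean(0),len(q))
cv2.imwrite("pics/J.png",cv2.resize(t["image"][190:250,410:520],None,fx=7,fy=7,interpolation=2)[:,:,::-1])
s=snapshot("scene"); np.savez("scene5.npz",**s)
p=cloud(s); q=p[225:262,255:300].reshape(-1,3)-[.0025,-.0033,.001]
o=q[(q[:,2]>.006)&(q[:,2]<.013)]; print("wide",len(o),o.mean(0),cv2.minAreaRect((o[:,:2]*1000).astype(np.float32)))
print(plan(telemetry.sense(),(.437,.2015),None,-1.17))
E
```

```text
tcp_pos: [0.4591, -0.3473, 0.009]
tool_rot: [0.721, 0.693, -0.0, 0.0]
force: [-0.5, 0.3, 0.7]
finger_gap: 0.223
gripper_force: 24.4
tcp_pos: [0.4591, -0.3472, 0.0089]
tool_rot: [0.721, 0.693, -0.0, 0.0]
force: [0.0, 0.3, 0.3]
finger_gap: 0.473
gripper_force: 0.0
force: [0.5, -0.2, 0.3]
finger_gap: 0.464
gripper_force: 0.0
t: 31.95
tcp_pos: [0.4518, -0.2062, 0.0916]
t: 32.45
tcp_pos: [0.4429, -0.049, 0.0918]
t: 32.95
tcp_pos: [0.4456, -0.0446, 0.0923]
t: 33.45
tcp_pos: [0.4456, -0.0447, 0.0923]
tool_rot: [0.981, 0.196, -0.001, -0.0]
middle [ 0.45562171 -0.35700169  0.01372364] 204
wide 128 [0.43908628 0.1979555  0.0084606 ] ((433.05340576171875, 192.00396728515625), (157.85459899902344, 130.28797912597656), 49.45562744140625)
{'pos': array([ 0.4456, -0.0447,  0.0924]), 'shift': array([ 2.196e+00, -5.754e+00,  2.000e-03]), 'yaw_now': np.float64(-1.171), 'z': array([-0.001,  0.   , -1.   ]), 'gap': 0.602, 'f': array([ 0.7,  0.6, -0.9]), 't': 33.55, 'turn_z': np.float64(-0.001), 'shift_after_turn': array([ 2.204e+00, -5.751e+00,  2.000e-03])}
```

View pics/J.png

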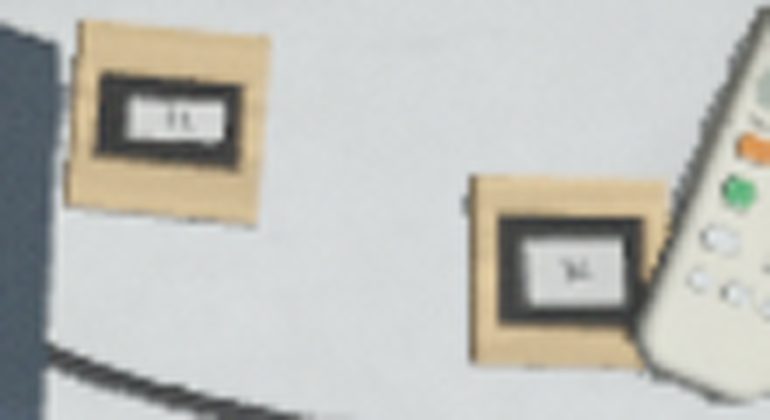

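The narrow block is flat and centred in its recess at (175,120) in the crop, and the middle one at (575,272), clear of the remote. The wide block is next.

```bash
python3 -m crank '.11 -.28 0 0 0 0;.24 -.63 0 0 0 0;.31 -.8 0 0 0 0;.31 -.8 0 0 0 0;.31 -.8 0 0 0 0'|head -2;python3 -m crank '.31 -.8 0 0 0 0;.26 -.68 0 0 0 0;.2 -.5 0 0 0 0;.12 -.33 0 0 0 0;.03 -.13 0 0 0 0'|head -2;python3 -m crank '0 0 0 0 0 0;0 0 0 0 0 0;0 0 0 0 0 0;0 0 0 0 0 0;0 0 0 0 0 0'|head -2
python3 - <<'E'
from h import *; from station import telemetry,snapshot
print(plan(telemetry.sense(),(.437,.202),.0042,-1.17))
s=snapshot("scene"); p=cloud(s); q=p[230:262,258:298].reshape(-1,3)-[.0025,-.0033,.001]
o=q[(q[:,2]>.0055)&(q[:,2]<.013)&(abs(q[:,0]-.437)<.03)&(abs(q[:,1]-.2)<.03)]; print("wide",len(o),np.median(o,0),cv2.minAreaRect((o[:,:2]*1000).astype(np.float32)))
E
```

```text
t: 34.05
tcp_pos: [0.4409, 0.0992, 0.0927]
t: 34.55
tcp_pos: [0.437, 0.2031, 0.0928]
t: 35.05
tcp_pos: [0.4377, 0.2011, 0.093]
{'pos': array([0.4377, 0.2011, 0.093 ]), 'shift': array([-0.006, -0.029,  2.219]), 'yaw_now': np.float64(-1.172), 'z': array([-0., -0., -1.]), 'gap': 0.601, 'f': array([0.1, 0.5, 0.1]), 't': 35.05, 'turn_z': np.float64(-0.001), 'shift_after_turn': array([-0.006, -0.029,  2.219])}
wide 88 [0.43536968 0.19770255 0.0093563 ] ((439.08905029296875, 196.02906799316406), (50.514915466308594, 54.81556701660156), 8.691411972045898)
```

```bash
python3 -m crank '0 -.02 .5 0 0 0;0 0 .6 0 0 0;0 0 .5 0 0 0;0 0 .35 0 0 0;0 0 .18 0 0 0'|tail -5; python3 -m crank '0 0 .06 0 0 0;0 0 .02 0 0 0;0 0 0 0 0 0;0 0 0 0 0 0;0 0 0 0 0 0'|tail -5
python3 -m crank '0 0 0 0 0 0;0 0 0 0 0 0;0 0 0 0 0 0;0 0 0 0 0 0;0 0 0 0 0 0' -1 25|tail -5
python3 -m crank '0 0 0 0 0 0;0 0 0 0 0 0;0 0 0 0 0 0;0 0 0 0 0 0;0 0 0 0 0 0'|tail -5
```

```text
tcp_pos: [0.4368, 0.2021, 0.0066]
tool_rot: [0.98, 0.198, -0.001, 0.0]
force: [0.7, -0.0, 0.2]
finger_gap: 0.602
gripper_force: 0.0
tcp_pos: [0.4376, 0.2025, 0.0051]
tool_rot: [0.98, 0.199, 0.001, 0.0]
force: [0.3, 1.0, 0.1]
finger_gap: 0.598
gripper_force: 0.0
tcp_pos: [0.4374, 0.2024, 0.005]
tool_rot: [0.98, 0.199, 0.0, 0.0]
force: [-0.9, -0.4, 5.3]
finger_gap: 0.339
gripper_force: 24.6
tcp_pos: [0.4374, 0.2024, 0.005]
tool_rot: [0.98, 0.199, 0.0, 0.0]
force: [-0.5, -1.1, 5.1]
finger_gap: 0.337
gripper_force: 24.6
```

```bash
python3 -m crank '0 0 -.05 0 0 0;0 0 -.2 0 0 0;0 0 -.4 0 0 0;0 0 -.6 0 0 0;0 0 -.4 0 0 0'|tail -5;python3 -m crank '0 0 -.1 0 0 .04;0 0 0 0 0 .07;0 0 0 0 0 .05;0 0 0 0 0 0;0 0 0 0 0 0'|tail -5
python3 - <<'E'
from h import *; from station import telemetry
print(plan(telemetry.sense(),(.498,.0872),None,-1.43))
E
```

```text
tcp_pos: [0.4372, 0.2024, 0.0718]
tool_rot: [0.98, 0.199, 0.0, -0.0]
force: [0.5, 0.7, -1.0]
finger_gap: 0.338
gripper_force: 24.9
tcp_pos: [0.437, 0.2024, 0.0747]
tool_rot: [0.997, 0.075, -0.0, 0.0]
force: [-0.2, 0.0, -1.2]
finger_gap: 0.336
gripper_force: 24.9
{'pos': array([0.437 , 0.2024, 0.0747]), 'shift': array([ 1.076,  3.075, -0.   ]), 'yaw_now': np.float64(-1.421), 'z': array([-0., -0., -1.]), 'gap': 0.336, 'f': array([-0.2,  0. , -1.2]), 't': 38.1, 'turn_z': np.float64(0.006), 'shift_after_turn': array([ 1.105,  3.065, -0.   ])}
```

```bash
python3 -m crank '.1 .28 0 0 0 0;.2 .55 0 0 0 0;.25 .7 0 0 0 0;.22 .65 0 0 0 0;.18 .52 0 0 0 0'|head -2;python3 -m crank '.1 .29 0 0 0 0;.03 .09 0 0 0 0;0 0 0 0 0 0;0 0 0 0 0 0;0 0 0 0 0 0'|head -2
python3 - <<'E'
from h import *; from station import telemetry,snapshot
print(plan(telemetry.sense(),(.498,.0872),.0102,-1.43))
s=snapshot("scene"); cv2.imwrite("pics/K.png",cv2.resize(s["image"][180:280,260:380],None,fx=5,fy=5,interpolation=2)[:,:,::-1])
E
```

```text
t: 38.6
tcp_pos: [0.4919, 0.0991, 0.0745]
t: 39.1
tcp_pos: [0.4973, 0.0878, 0.0745]
{'pos': array([0.4973, 0.0878, 0.0745]), 'shift': array([0.016, 0.017, 1.607]), 'yaw_now': np.float64(-1.421), 'z': array([-0.001,  0.   , -1.   ]), 'gap': 0.336, 'f': array([ 1.1, -0.1, -2.1]), 't': 39.1, 'turn_z': np.float64(0.006), 'shift_after_turn': array([0.016, 0.017, 1.607])}
```

View pics/K.png

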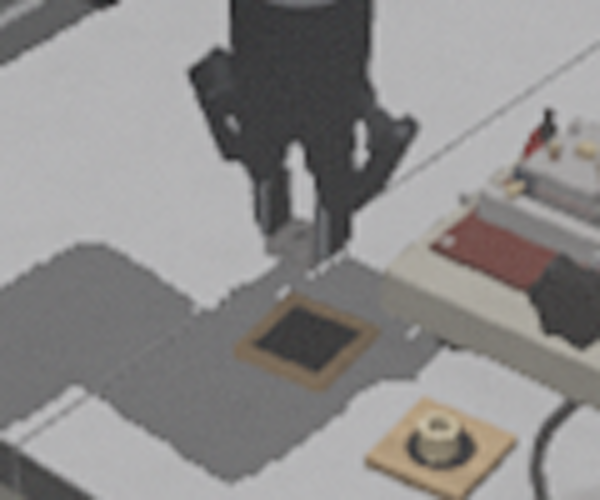

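The wide block is held level at about (295,238), above the square recess at (307,338). I'll lower it now.

```bash
python3 -m crank '.015 .015 .4 0 0 0;0 0 .45 0 0 0;0 0 .4 0 0 0;0 0 .2 0 0 0;0 0 .08 0 0 0'|tail -5; python3 -m crank '0 0 .03 0 0 0;0 0 .02 0 0 0;0 0 0 0 0 0;0 0 0 0 0 0;0 0 0 0 0 0'|tail -5; python3 -m crank '0 0 0 0 0 0;0 0 0 0 0 0;0 0 0 0 0 0;0 0 0 0 0 0;0 0 0 0 0 0'|tail -5
```

```text
tcp_pos: [0.4982, 0.0869, 0.0127]
tool_rot: [0.997, 0.075, -0.001, -0.0]
force: [0.2, 0.2, -0.8]
finger_gap: 0.337
gripper_force: 24.9
tcp_pos: [0.4991, 0.0864, 0.0117]
tool_rot: [0.997, 0.074, 0.0, 0.0]
force: [-0.4, 0.5, -0.8]
finger_gap: 0.338
gripper_force: 24.9
tcp_pos: [0.4988, 0.0864, 0.0113]
tool_rot: [0.997, 0.074, -0.0, 0.0]
force: [0.4, 0.8, -1.0]
finger_gap: 0.341
gripper_force: 24.9
```

```bash
python3 -m crank '0 0 .02 0 0 0;0 0 .012 0 0 0;0 0 0 0 0 0;0 0 0 0 0 0;0 0 0 0 0 0'|tail -5; python3 -m crank '0 0 0 0 0 0;0 0 0 0 0 0;0 0 0 0 0 0;0 0 0 0 0 0;0 0 0 0 0 0' 0.1|tail -5;python3 -m crank '0 0 -.2 0 0 0;0 0 -.5 0 0 0;0 0 -.7 0 0 0;0 0 -.7 0 0 0;0 0 -.6 0 0 0'|tail -3
python3 -m crank '0 -.3 0 0 0 0;0 -.6 0 0 0 0;0 -.8 0 0 0 0;0 -.8 0 0 0 0;0 -.8 0 0 0 0'|head -2
python3 -m crank '0 -.6 0 0 0 0;0 0 0 0 0 0;0 0 0 0 0 0;0 0 0 0 0 0;0 0 0 0 0 0'
python3 - <<'E'
from h import *; from station import snapshot
t=snapshot("top"); cv2.imwrite("pics/L.png",cv2.resize(t["image"][190:290,270:520],None,fx=3.2,fy=3.2,interpolation=2)[:,:,::-1])
E
```

```text
tcp_pos: [0.4988, 0.0864, 0.0101]
tool_rot: [0.997, 0.074, -0.0, -0.0]
force: [-0.3, -1.2, -1.0]
finger_gap: 0.34
gripper_force: 25.0
tcp_pos: [0.4989, 0.0864, 0.0101]
tool_rot: [0.997, 0.074, 0.0, 0.0]
force: [0.2, -0.4, -0.5]
finger_gap: 0.548
gripper_force: 0.0
force: [0.5, -0.4, -0.2]
finger_gap: 0.552
gripper_force: 0.0
t: 42.65
tcp_pos: [0.4781, 0.2184, 0.1175]
t: 43.15
tcp_pos: [0.4758, 0.2397, 0.1179]
tool_rot: [0.997, 0.073, -0.0, 0.0]
force: [-0.4, 0.2, 0.1]
finger_gap: 0.551
gripper_force: 0.0
```

View pics/L.png

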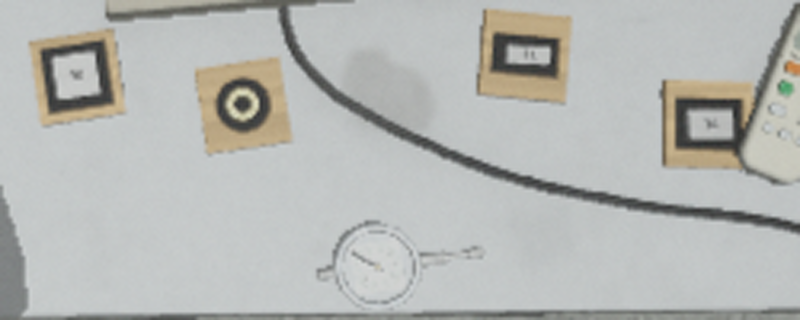

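All four pieces are centred in their recesses: wide (76,77), bushing (243,104), narrow (528,55) and middle (708,125). The dial is undisturbed.

```bash
python3 -c "
from station import manip; print(manip.sign_off())"
```

```text
the job is handed in; nothing more can be done
None
```

The bushing, then the narrow, middle and wide blocks were each put flat and let go in their own recess, in that order; the dial and loupe were never approached, and the job was handed in at about 43 s of the 99 s allowed (no verdict was returned).

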